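Draw a culture dish and refill the dispenser to its line

ROBOT

A 6-joint arm with a two-finger parallel gripper is mounted at the origin on a cart in front of the work surface, level with it; the furniture and walls round the work are solid. World frame = base frame: x ahead of the robot, y to its left, z up, the work surface at z = 0. Lengths are in m, angles in degrees, forces in N, time in s.
With the tool pointing down it reaches from about 0.375 to 0.75 m from the base axis. Payload 9 kg.
Tool frame: the origin (TCP) lies where the fingers leave the gripper's body, on its centre line; the fingertips stand 73 mm ahead of it and the grasp point (between the pads) lies 54 mm ahead of it (robot.tip_reach is the distance from the TCP to the fingertips, in m); z points along the fingers, y is the line along which they close (so a half turn about z gives the same grasp; the last joint's range is limited). The gripper opens to 85 mm and grips with 20 to 120 N. Pads are 22 mm wide; open, the fingers measure 114 mm over their backs; the gripper's body (76 mm by 85 mm) begins 54 mm behind the grasp point. The pads swing forward as they close: fully open they stand 13 mm farther back than shut.
Start: joints at [-76.702, 5.964, 5.575, 89.605, 0, 77.527], TCP at [0.261, -0.54, 0.304] pointing down, gripper open.
Joint ranges: [-171.21, 171.21], [-48.23, 106.86], [-62.78, 66.21], [-105.2, 120.99], [-86.42, 89.51], [-180, 180]. Speed limits (degrees/s): [127.2, 127.2, 147.25, 180, 180, 180].

INTERFACE

Orientations are given as [roll, pitch, yaw] about the fixed x, y, z axes, in that order (R = Rz(yaw) Ry(pitch) Rx(roll)).
In Python, from plant import robot gives the robot as it stands. Calls block until the motion is done:
- robot.move_pose(position, orientation): joint-space move of the TCP to a pose.
- robot.line_to(position, vel=0.15, rotation=None, guard=None): straight line of the TCP; rotation=None keeps the orientation; vel is the mean speed in m/s. With guard (N) it stops when the force on the tool has changed by that much, and returns True; else False.
- robot.goto_joints(angles): joint-space move.
- robot.set_gripper(opening): finger opening in m; the grip force is fixed at half the most; returns when the fingers have stopped.
- robot.pause(seconds).
- robot.ik(position, orientation): joint angles nearest the present ones, or None.
- robot.observe(): the state.
- robot.grab_frame(name): name is "side" or "top"; returns the picture (480x640x3 uint8, blue, green, red); there is no depth.
- robot.get_calibration(name): a dict with "vertical_fov" (degrees; the focal length in pixels is half the picture's height over the tangent of half this angle, whatever the lens; pixels are square), "cx", "cy" (the principal point, pixels), "k1" (the pictures are not rectified: a ray, as slopes to the right and down, at radius r is drawn at 1 + k1 r^2 times it, then the intrinsics apply), "rvec" (rotation vector, rad) and "tvec" (3), from world to camera coordinates, as OpenCV has them. Camera axes: x right, y down, z forward; pixel columns grow to the right and rows downward; lengths in m; the calibration is good to about 2 mm. A picture is of the moment at which its call begins. get_calibration takes no time and is no camera call.
A pose or a line that the arm cannot do raises robot.IKError and nothing moves.
- robot.job_done(): hands the job in; it is judged then, once.
The state is a dict: "time": time; "q": joint angles; "qvel": joint speeds; "joint_torque": joint torques, N m; "tool_pos": TCP position; "tcp_rot": TCP orientation; "ft_force": force on the tool from outside, world axes, zero at the start; "torque": the same for the moment, N m; "gripper_width": finger opening in m; "gripper_force": force on a finger pad.
Only numpy, scipy, OpenCV 4.12 (cv2) and the standard library are available. Lean on these libraries where they do the work, as an engineer would, in place of code of your own. Each camera call takes 0.05 s, during which the arm holds its last target. There are 200 camera calls.

TASK

Draw the lowest dish out of the dispenser with its gate, stand it on the bench close in front of the bench timer's display, centred on the timer and no more than 3 cm away from it, and push the gate fully home. The dispenser must then be refilled with dishes from the bench, lids up, until the top of the pile is level with the black fill line, not above it; dishes that are not needed stay standing on the bench, and the tape roll, cooling block, beaker and pen are left alone.

Things in the scene. Friction and masses are not known exactly. Their poses are not given: they have to be found in the camera images.
- gate (a joint): draw-out gate under the dispenser's pile, carrying the lowest dish on its tray with 2 to 5 mm play. m: 0 = fully home, 0.072 = pulled out to its stop, to the dispenser's front (-x). Needs about 2 N, stays where left. A block behind the dish holds up the pile while it is out; once home with the tray empty (within 2 mm) the pile drops by one dish into it.
- gate_knob (a point): centre of the gripping head of the gate's knob: upright black round knob 19 mm across, standing 32 mm high on the gate's front end; its top is 8 mm above this point and 45 mm above the bench. 66 mm in front of the dispenser's upright axis when the gate is home; moves with the gate.
- dispenser: fixed dish dispenser: white base 196 x 100 x 10 mm, clear front and rear shells (outside 34 mm from the axis) holding a pile of dishes with 1.8 mm play, flared at the rim. Finger slots on its +y and -y sides, 36 mm wide, open at the top; 8 mm posts 24 mm fore/aft, 36.5 mm to the sides. They end 83 mm above the bench. Origin on the bench at the pile's axis; -x is its front.
- mag_floor (a point): point on the pile's axis at the floor on which the lowest dish stands (top of the gate's tray), 13 mm above the bench; beside the tray nothing is higher than 13 mm in the slots
- mag_line (a point): point on the pile's axis at the height of the black fill line on the clear shells, 73 mm above the bench, 60 mm above the floor of the pile (five dishes); above it the shells go straight for 3 mm, then flare outwards and end 10 mm above the line. Axes as the dispenser's.
- timer: bench timer, 24 x 70 x 66 mm, white, standing fixed on the bench; origin under its middle, display looks towards its own -x (front face 12 mm in front of the origin), y along its width
- old0_mid (a point): lidded clear culture dish with tan-coloured medium, one rigid piece, flat cylinder 58 mm across and 12 mm high, about 30 g; point at its centre, half-way up; z points out of its lid. At the start the lowest dish in the dispenser.
- old1_mid (a point): lidded clear culture dish with tan-coloured medium, one rigid piece, flat cylinder 58 mm across and 12 mm high, about 30 g; point at its centre, half-way up; z points out of its lid. At the start second in the dispenser, on the lowest dish.
- old2_mid (a point): lidded clear culture dish with tan-coloured medium, one rigid piece, flat cylinder 58 mm across and 12 mm high, about 30 g; point at its centre, half-way up; z points out of its lid. At the start, if present, third in the dispenser, on the second.
- new0_mid (a point): lidded clear culture dish with tan-coloured medium, one rigid piece, flat cylinder 58 mm across and 12 mm high, about 30 g; point at its centre, half-way up; z points out of its lid. At the start, if present, stands alone on the bench to the right of the dispenser.
- new1_mid (a point): lidded clear culture dish with tan-coloured medium, one rigid piece, flat cylinder 58 mm across and 12 mm high, about 30 g; point at its centre, half-way up; z points out of its lid. At the start, if present, stands alone on the bench to the right of the dispenser.
- new2_mid (a point): lidded clear culture dish with tan-coloured medium, one rigid piece, flat cylinder 58 mm across and 12 mm high, about 30 g; point at its centre, half-way up; z points out of its lid. At the start, if present, stands alone on the bench to the right of the dispenser.
- new3_mid (a point): lidded clear culture dish with tan-coloured medium, one rigid piece, flat cylinder 58 mm across and 12 mm high, about 30 g; point at its centre, half-way up; z points out of its lid. At the start, if present, stands alone on the bench to the right of the dispenser.
- new4_mid (a point): lidded clear culture dish with tan-coloured medium, one rigid piece, flat cylinder 58 mm across and 12 mm high, about 30 g; point at its centre, half-way up; z points out of its lid. At the start, if present, stands alone on the bench to the right of the dispenser.
- new5_mid (a point): lidded clear culture dish with tan-coloured medium, one rigid piece, flat cylinder 58 mm across and 12 mm high, about 30 g; point at its centre, half-way up; z points out of its lid. At the start, if present, stands alone on the bench to the right of the dispenser.
- tape_roll: roll of label tape lying flat left of the dispenser's front, 77 mm across, 19 mm high; origin under its centre; not needed, to be left alone
- cooler: dark blue cooling block for small tubes, 87 x 127 x 28 mm, at the right of the work; origin under its centre; to be left alone
- beaker: glass beaker with tape band, 102 mm across, 139 mm high, in front of the timer; origin under its centre; to be left alone
- pen: marker pen 128 mm long, 16 mm thick, at the bench's front edge; origin under its centre; to be left alone
Mind the look-alikes: they are no part of the job. What is shaped like the part that bears new1_mid but pink is not meant.

How it is judged:
By the outcome, as a careful person would: the job done as asked, in the order asked, and still so for the second after the job is handed in, with the robot touching nothing.
Of old2, new5 only 1 to 2 are there at a start; the rules pass over those that are not, and their reading is None.
Of new0, new1, new2, new3, new4 only 3 to 5 are there at a start; the rules pass over those that are not, and their reading is None.
At some moment in a run one of new0, new1, new2, new3, new4, new5 may be knocked a few centimetres aside while the robot is not near it.
Once in a run the grip may slacken for a moment while it holds something.
It also fails if it takes over 210 s, if anything falls off the work surface, if the arm or the gripper's body presses on something with over 40 N, if the wrist force passes 120 N, or if a joint passes its speed limit or range.

## Working session

There is one attempt and no reset: what is moved stays moved. The work goes in short steps, each a Python script; the robot and the scene stay as the last script left them, time stands still between calls to the robot, and variables do not carry over. Pictures are saved under pics/ and viewed, at most 17 in all, crops included, and the job is handed in when it is done.

```bash
ls; mkdir -p pics
cat > h.py <<'E'
import numpy as np, cv2
from plant import robot
def cal(n):
    c=robot.get_calibration(n); f=240/np.tan(np.radians(c["vertical_fov"]/2))
    R=cv2.Rodrigues(np.array(c["rvec"],float))[0]; return c,f,R,np.array(c["tvec"],float).ravel()
def ray(n,u,v):
    c,f,R,t=cal(n); d=np.array([(u-c["cx"])/f,(v-c["cy"])/f]); s=d.copy()
    for _ in range(30): s=d/(1+c["k1"]*(s@s))
    r=R.T@np.array([s[0],s[1],1]); return -R.T@t, r/np.linalg.norm(r)
def onz(n,u,v,z):
    o,r=ray(n,u,v); return o+r*(z-o[2])/r[2]
def proj(n,p):
    c,f,R,t=cal(n); q=R@np.array(p,float)+t; s=q[:2]/q[2]; s=s*(1+c["k1"]*(s@s))
    return np.array([c["cx"]+f*s[0],c["cy"]+f*s[1]])
def two(n1,a,n2,b):
    o1,r1=ray(n1,*a); o2,r2=ray(n2,*b)
    k=np.linalg.lstsq(np.c_[r1,-r2],o2-o1,rcond=None)[0]
    p,q=o1+k[0]*r1,o2+k[1]*r2; return (p+q)/2,np.linalg.norm(p-q)
E
python3 - <<'E'
from h import *
for n in("side","top"):
    cv2.imwrite(f"pics/{n}0.png",robot.grab_frame(n)); c,f,R,t=cal(n); print(n,c,-R.T@t)
print(robot.observe())
E
```

```text
pics
side {'vertical_fov': 44.714519325031084, 'cx': 314.53544389946336, 'cy': 240.30668223397234, 'k1': 0.04453191285711769, 'rvec': array([ 1.92787723, -0.24787732,  0.19264334]), 'tvec': array([-0.50469103,  0.08888619,  1.56805959])} [ 0.09972039 -1.51067342  0.65524524]
top {'vertical_fov': 56.409038849700096, 'cx': 322.3276007104744, 'cy': 239.9339614893698, 'k1': -0.048940543695151995, 'rvec': array([ 2.13354315, -2.19379615,  0.09497664]), 'tvec': array([-0.1088511 ,  0.51137772,  1.08795944])} [ 0.39644378 -0.13557374  1.13201748]
{'time': 0.1, 'q': array([-7.67024028e+01,  5.99553303e+00,  5.53052889e+00,  8.96036969e+01,
       -2.51444839e-03,  7.75270782e+01]), 'qvel': array([-0.057219  , -0.16346727,  0.08750666, -0.02103947,  0.01616794,
       -0.03122719]), 'joint_torque': array([ 5.24710325e-03, -5.58203709e+01,  5.04722929e+01,  1.29471679e-02,
       -3.06472803e-04, -4.37639301e-06]), 'tool_pos': array([ 0.26081273, -0.54010981,  0.30318712]), 'tcp_rot': array([-1.79932377e+02, -1.23828261e-02,  2.57705132e+01]), 'ft_force': array([-0.02903051,  0.48981969, -0.15497413]), 'torque': array([-0.02677143,  0.00805839, -0.05023341]), 'gripper_force': 0.0, 'gripper_width': 0.08548050841732752}
```

View pics/side0.png

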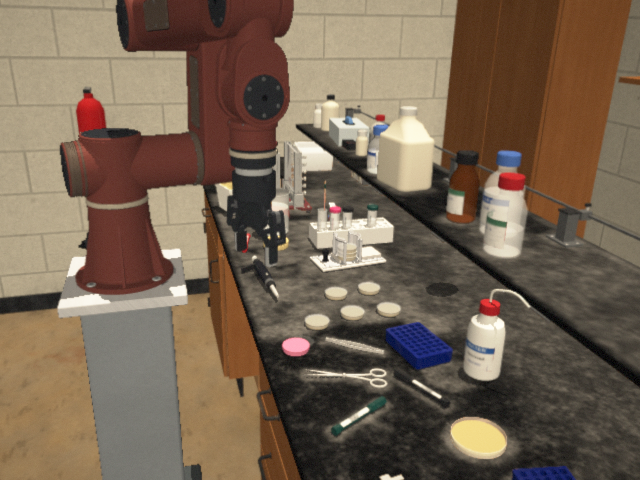

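View pics/top0.png

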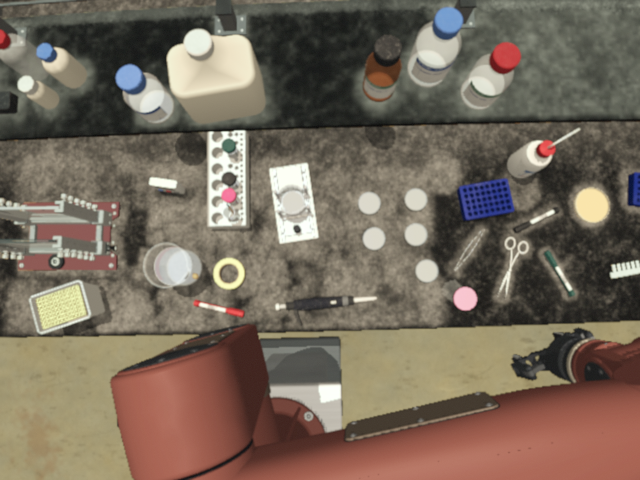

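The side view shows the dispenser at (347,255), with five free dishes around (355,305). In the top view the dispenser is at (294,203), its knob at (297,230), the timer at (163,184), the beaker at (172,267) and the five dishes at (370..427, 200..271). The pink decoy is at (465,298).

Run:
```python
import cv2,numpy as np
t=cv2.imread("pics/top0.png");s=cv2.imread("pics/side0.png")
def cr(im,x,y,w,h,k): return cv2.resize(im[y:y+h,x:x+w],None,fx=k,fy=k,interpolation=cv2.INTER_CUBIC)
cv2.imwrite("pics/c1.png",cr(t,135,120,200,150,4))
a=cr(s,300,195,100,80,8);cv2.imwrite("pics/c2.png",a[:600])
```

```text
(no output)
```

View pics/c1.png

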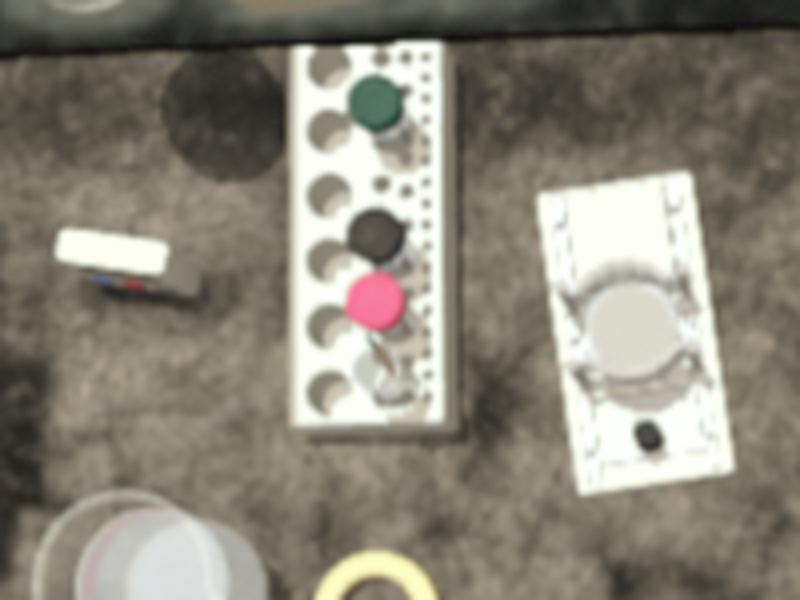

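View pics/c2.png

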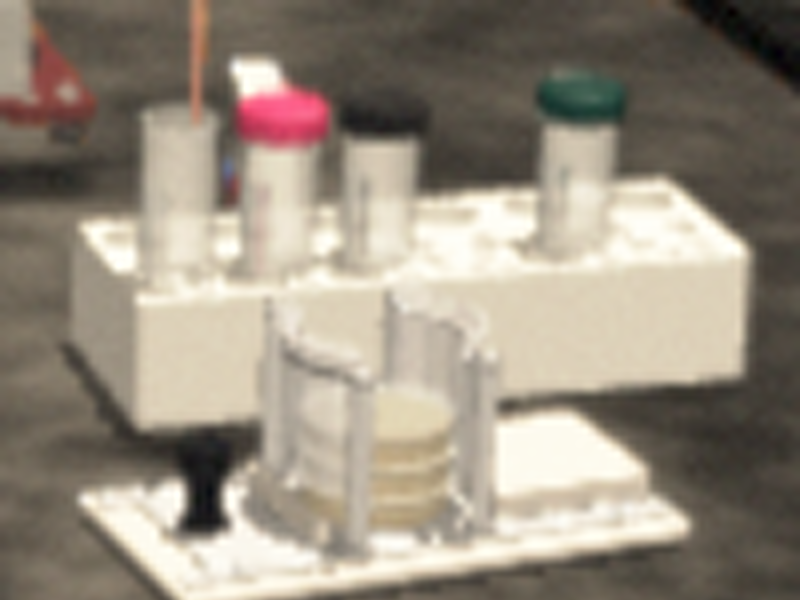

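Crop c1 shows the base corners, the knob top at crop (648,436), the pile top at (633,328) and the timer top centred at (112,251). Crop c2 shows three dishes in the pile. I'll compute the positions next.

```bash
cat >> h.py <<'E'
def dishes(im=None):
    if im is None: im=robot.grab_frame("top")
    hsv=cv2.cvtColor(im,cv2.COLOR_BGR2HSV)
    m=((hsv[...,2]>150)&(hsv[...,1]<70)).astype(np.uint8)
    m=cv2.morphologyEx(m,cv2.MORPH_OPEN,np.ones((3,3)))
    cs,_=cv2.findContours(m,cv2.RETR_EXTERNAL,cv2.CHAIN_APPROX_NONE); o=[]
    for c in cs:
        a=cv2.contourArea(c); (x,y),r=cv2.minEnclosingCircle(c)
        if 250<a<700 and a>0.75*np.pi*r*r and y>140: 
            M=cv2.moments(c); x,y=M['m10']/a,M['m01']/a
            o.append((x,y,a,*onz("top",x,y,.012)[:2]))
    return o
E
python3 - <<'E'
from h import *
np.set_printoptions(precision=4,suppress=True)
t=cv2.imread("pics/top0.png")
C=lambda p:(p[0]/4+135-.375,p[1]/4+120-.375)
b=[onz("top",*C(p),.010)[:2] for p in[(538,192),(692,172),(735,470),(580,495)]]
print("base",b,"ctr",np.mean(b,0)); ax=(b[0]+b[1]-b[2]-b[3]); print("yaw",np.degrees(np.arctan2(ax[1],ax[0])),np.linalg.norm(ax)/2)
ay=(b[0]+b[3]-b[1]-b[2]);print("yaw2",np.degrees(np.arctan2(-ay[0],ay[1])),np.linalg.norm(ay)/2)
S=lambda p:(p[0]/8+300-.44,p[1]/8+195-.44)
print("knob top",onz("top",*C((648,436)),.045),two("top",C((648,436)),"side",S((206,440))))
print("pile top",onz("top",*C((633,328)),.049),two("top",C((633,328)),"side",S((412,420))))
T=[onz("top",*C(p),.066)[:2] for p in[(58,228),(170,240),(165,275),(55,264)]]
print("timer",np.mean(T,0)); a=T[0]+T[3]-T[1]-T[2]; print("tyaw",np.degrees(np.arctan2(-a[0],a[1])),np.linalg.norm(a)/2)
print("timer front edge",T[2],T[3])
for p in[(115,488),(33,590),(198,580)]: print("beaker rim",onz("top",*C(p),.139))
for d in dishes(t): print(np.array(d))
print("rack",[onz("top",*C(p),.045) for p in[(292,428),(292,45)]])
E
```

```text
base [array([0.7004, 0.0088]), array([ 0.7103, -0.0905]), array([ 0.5171, -0.1131]), array([ 0.504 , -0.0149])] ctr [ 0.6079 -0.0524]
yaw 6.7822323893266825 0.19618477039788082
yaw2 6.649878757496686 0.09941377199066596
knob top [ 0.5358 -0.0611  0.045 ] (array([ 0.5364, -0.0612,  0.0442]), np.float64(0.0011937380788661926))
pile top [ 0.6024 -0.0535  0.049 ] (array([ 0.6093, -0.0545,  0.0418]), np.float64(0.011434049557018443))
timer [0.6568 0.2648]
tyaw -7.901989911674247 0.07013568111237395
timer front edge [0.6411 0.2315] [0.6503 0.3003]
beaker rim [0.503  0.2341 0.139 ]
beaker rim [0.4467 0.2806 0.139 ]
beaker rim [0.4499 0.1865 0.139 ]
[464.9253 298.0215 395.       0.3542  -0.4734]
[373.7796 237.9337 389.5      0.5108  -0.2524]
rack [array([0.5472, 0.1586, 0.045 ]), array([0.7914, 0.1591, 0.045 ])]
```

Run:
```python
import cv2
t=cv2.imread("pics/top0.png")[225:305,130:250]
cv2.imwrite("pics/c3.png",cv2.resize(t,None,fx=6,fy=6,interpolation=cv2.INTER_CUBIC))
```

```text
(no output)
```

View pics/c3.png

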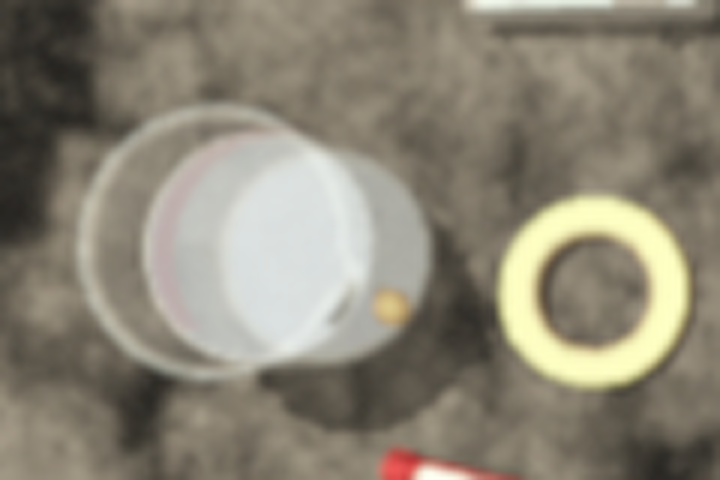

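c3 shows the beaker rim centred at crop (214,241), radius 136, and the tape roll at (594,291). Both leave enough room around the timer front. Next I'll fix the dish mask, check the pile height and check reach.

Run:
```python
from h import *
np.set_printoptions(precision=4,suppress=True)
t=cv2.imread("pics/top0.png");h=cv2.cvtColor(t,cv2.COLOR_BGR2HSV)
for p in[(370,203),(416,200),(374,238),(416,234),(427,271),(465,298),(293,202)]: print(p,h[p[1]-8:p[1]+9,p[0]-8:p[0]+9].reshape(-1,3).mean(0),h[p[1]-8:p[1]+9,p[0]-8:p[0]+9].reshape(-1,3).min(0))
print("beaker",onz("top",165.6,265.1,.139))
for z in(.037,.049,.061): print(z,(proj("side",[.602,-.0535,z])-[300,195])*8, (proj("side",[.602,-.0535,z]+0)))
x=np.array([.602,-.0535]);e=np.array([-np.sin(np.radians(6.7)),np.cos(np.radians(6.7))])
from scipy.spatial.transform import Rotation as Ro
def ori(yaw,tilt=0): # tool down, closing axis along yaw+90; body leaning to -x(yaw) by tilt
    return (Ro.from_euler("z",yaw,degrees=True)*Ro.from_euler("y",-0+tilt,degrees=True)*Ro.from_euler("x",180,degrees=True))
for tl in(0,12,-12):
    r=ori(6.7,tl); print(tl,r.as_matrix()[:,2],r.as_euler("xyz",degrees=True))
    for p in([.536,-.061,.2],[.53,-.06,.2],[.605,.27,.2],[.602,-.0535,.2]):
        q=robot.ik(np.array(p)-.0*0,list(r.as_euler("xyz",degrees=True))); print(p,q)
```

```text
(370, 203) [ 24.8512  19.474  216.3426] [ 20  13 135]
(416, 200) [ 26.218   21.1453 215.8789] [ 20  16 125]
(374, 238) [ 25.1384  18.7024 218.1211] [ 23  11 150]
(416, 234) [ 25.5087  20.7128 217.4464] [ 21  15 151]
(427, 271) [ 25.8201  21.1592 217.5917] [ 23  15 141]
(465, 298) [174.4291  52.2526 247.5398] [174  50 183]
(293, 202) [ 24.7128  16.7924 219.9862] [ 22   8 199]
beaker [0.45   0.2286 0.139 ]Traceback (most recent call last):
  File "<stdin>", line 6, in <module>
TypeError: can only concatenate list (not "int") to list
```

```bash
sed -i 's/hsv\[...,2\]>150)&(hsv\[...,1\]<70)/hsv[...,2]>185)\&(hsv[...,1]<50)\&(hsv[...,0]<90)/; s/np.ones((3,3))/np.ones((5,5))/; s/250<a<700 and a>0.75/250<a<600 and a>0.7/' h.py
cat >> h.py <<'E'
def ori(yaw,tilt=0): return [180,-tilt,yaw]   # closing axis = yaw+90; body leans back (-x of yaw frame) by tilt
def tcp(p,yaw,tilt=0,reach=.054):
    a,t=np.radians(yaw),np.radians(tilt)
    d=np.array([np.sin(t)*np.cos(a),np.sin(t)*np.sin(a),-np.cos(t)])
    return np.array(p,float)-reach*d
def st(*m):
    o=robot.observe(); print(*m,"t%.1f"%o["time"],"tcp",np.round(o["tool_pos"],4),"w%.4f"%o["gripper_width"],"gf%.1f"%o["gripper_force"],"F",np.round(o["ft_force"],1),flush=True); return o
E
python3 - <<'E'
from h import *
np.set_printoptions(precision=4,suppress=True)
t=cv2.imread("pics/top0.png")
for d in dishes(t): print(np.array(d))
for z in(.037,.049,.061): print(z,(proj("side",[.602,-.0535,z])-[300,195])*8)
for yaw in(6.7,-7.9,96.7,-83.3):
  for tl in(0,12):
    for p in([.536,-.061,.04],[.530,-.06,.02],[.605,.27,.01],[.602,-.0535,.06]):
        q=robot.ik(list(tcp(p,yaw,tl)),ori(yaw,tl)); print(yaw,tl,p,None if q is None else np.round(q))
E
```

```text
[426.1625 270.5432 337.5      0.4252  -0.3801]
[373.5784 238.0342 326.5      0.5106  -0.2518]
[415.2672 233.9674 332.5      0.5179  -0.3572]
[368.8376 202.6606 328.5      0.601   -0.2434]
[415.2969 198.9929 329.5      0.6071  -0.3616]
0.037 [371.5207 431.9843]
0.049 [372.7258 400.561 ]
0.061 [373.9382 368.9735]
6.7 0 [0.536, -0.061, 0.04] [-20.  -0. -23.  67.   0. 153.]
6.7 0 [0.53, -0.06, 0.02] [-21.  -0. -25.  65.   0. 153.]
6.7 0 [0.605, 0.27, 0.01] [  13.   22.   -1.   67.    0. -174.]
6.7 0 [0.602, -0.0535, 0.06] [-17.  10. -10.  70.   0. 156.]
6.7 12 [0.536, -0.061, 0.04] [-24. -15. -37.  57.   6. 150.]
6.7 12 [0.53, -0.06, 0.02] [-24. -15. -39.  55.   6. 150.]
6.7 12 [0.605, 0.27, 0.01] [  13.    9.  -18.   52.   -1. -173.]
6.7 12 [0.602, -0.0535, 0.06] [-20.  -4. -25.  58.   5. 154.]
-7.9 0 [0.536, -0.061, 0.04] [-20.  -0. -23.  67.   0. 168.]
-7.9 0 [0.53, -0.06, 0.02] [-21.  -0. -25.  65.   0. 167.]
-7.9 0 [0.605, 0.27, 0.01] [  13.   22.   -1.   67.    0. -159.]
-7.9 0 [0.602, -0.0535, 0.06] [-17.  10. -10.  70.   0. 170.]
-7.9 12 [0.536, -0.061, 0.04] [-22. -16. -38.  56.
[... 504 characters left out ...]
2 [0.53, -0.06, 0.02] [-26.   6. -20.  71.  10.  57.]
96.7 12 [0.605, 0.27, 0.01] [ 7. 20. -5. 65. 12. 91.]
96.7 12 [0.602, -0.0535, 0.06] [-23.  15.  -5.  76.  10.  60.]
-83.3 0 [0.536, -0.061, 0.04] [ -20.   -0.  -23.   67.    0. -117.]
-83.3 0 [0.53, -0.06, 0.02] [ -21.   -0.  -25.   65.    0. -117.]
-83.3 0 [0.605, 0.27, 0.01] [ 13.  22.  -1.  67.   0. -84.]
-83.3 0 [0.602, -0.0535, 0.06] [ -17.   10.  -10.   70.    0. -114.]
-83.3 12 [0.536, -0.061, 0.04] [ -14.   -4.  -27.   62.  -11. -112.]
-83.3 12 [0.53, -0.06, 0.02] [ -14.   -3.  -29.   60.  -11. -112.]
-83.3 12 [0.605, 0.27, 0.01] [ 18.  27.   4.  70. -12. -79.]
-83.3 12 [0.602, -0.0535, 0.06] [ -12.    7.  -14.   65.  -11. -109.]
```

Run:
```python
from h import *
s=cv2.imread("pics/side0.png")
for x in(351,353): print(x,[(y,*map(int,s[y,x])) for y in range(236,266)])
a=cv2.resize(s[232:268,328:370],None,fx=16,fy=16,interpolation=cv2.INTER_NEAREST)
cv2.imwrite("pics/c4.png",a)
for z in(.013,.025,.037,.049):
    c=np.array([.602,-.0535,z]); o=np.array([.0997,-1.51]); d=o-c[:2]; d/=np.linalg.norm(d)
    print(z,"near edge",proj("side",[*(c[:2]+.029*d),z]),"far",proj("side",[*(c[:2]-.029*d),z]))
```

```text
351 [(236, 177, 193, 206), (237, 179, 195, 207), (238, 179, 196, 208), (239, 179, 196, 207), (240, 177, 192, 208), (241, 181, 198, 210), (242, 187, 205, 218), (243, 199, 218, 227), (244, 200, 223, 232), (245, 185, 216, 228), (246, 183, 215, 228), (247, 181, 214, 227), (248, 177, 211, 224), (249, 168, 199, 217), (250, 136, 164, 182), (251, 128, 164, 184), (252, 133, 170, 190), (253, 163, 195, 212), (254, 131, 162, 181), (255, 131, 167, 187), (256, 139, 176, 196), (257, 160, 193, 210), (258, 131, 162, 179), (259, 126, 160, 180), (260, 121, 149, 167), (261, 159, 175, 185), (262, 220, 232, 240), (263, 225, 238, 245), (264, 215, 232, 241), (265, 228, 245, 251)]
353 [(236, 166, 181, 191), (237, 167, 183, 194), (238, 168, 184, 194), (239, 169, 185, 197), (240, 167, 183, 194), (241, 168, 184, 194), (242, 168, 182, 194), (243, 180, 199, 210), (244, 197, 219, 225), (245, 189, 218, 227), (246, 182, 214, 225), (247, 181, 214, 226), (248, 179, 210, 223), (249, 157, 187, 205), (250, 128, 159, 177), (251, 127, 161, 180), (252, 147, 181, 199), (253, 151, 180, 197), (254, 128, 160, 177), (255, 128, 161, 179), (256, 143, 177, 195), (257, 142, 172, 187), (258, 126, 158, 174), (259, 121, 149, 167), (260, 135, 152, 161), (261, 148, 161, 170), (262, 153, 166, 176), (263, 206, 224, 234), (264, 234, 248, 252), (265, 233, 248, 252)]
0.013 near edge [345.98811039 260.76212672] far [346.29017845 252.95091764]
0.025 near edge [346.13886822 256.82071381] far [346.43712615 249.11589155]
0.037 near edge [346.2905491  252.85862298] far [346.58494857 245.26130194]
0.049 near edge [346.44316325 248.87564186] far [346.73365514 241.38695338]
```

View pics/c4.png

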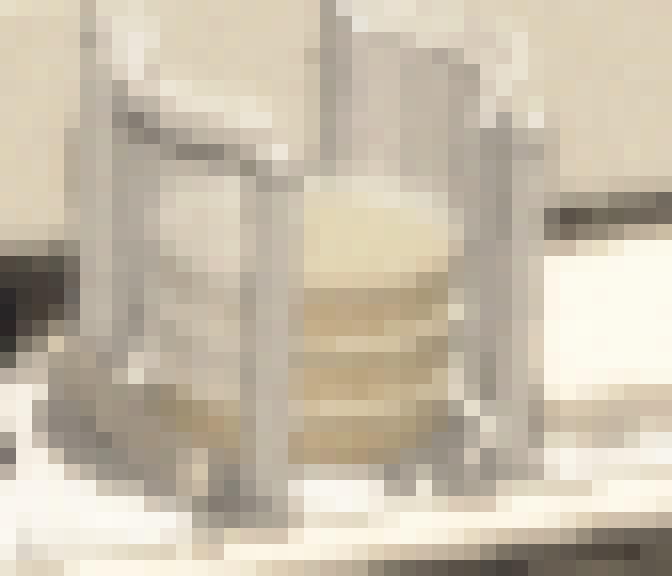

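The pile holds three dishes, with seams at rows 249, 253, 257 and 261. Two remain after drawing one, so three are needed from the bench. Next I'll pull the gate.

Run:
```python
from h import *
Y=6.7; A=np.array([np.cos(np.radians(Y)),np.sin(np.radians(Y)),0])
k=np.array([.536,-.061,.040]); o=ori(Y-180)
robot.set_gripper(.045)
robot.move_pose(list(tcp(k+[0,0,.13],Y)),o); st("over")
print(robot.line_to(list(tcp(k,Y)),vel=.1,guard=10)); st("down")
robot.set_gripper(0); st("grip")
print(robot.line_to(list(tcp(k-.080*A,Y)),vel=.04,guard=15)); st("pulled")
cv2.imwrite("pics/t1.png",robot.grab_frame("top"))
```

```text
over t2.6 tcp [ 0.5361 -0.0617  0.2242] w0.0452 gf0.0 F [0.3 0.9 0.5]
False
down t4.0 tcp [ 0.5365 -0.0612  0.0948] w0.0448 gf0.0 F [-0.3  0.8 -0.4]
grip t4.4 tcp [ 0.5364 -0.0618  0.0947] w0.0168 gf58.5 F [-1.8 -5.3  5.5]
True
pulled t6.0 tcp [ 0.4647 -0.0706  0.0948] w0.0169 gf59.8 F [ 2.5 -0.6  1.3]
```

Run:
```python
from h import *
Y=6.7; A=np.array([np.cos(np.radians(Y)),np.sin(np.radians(Y)),0])
k=np.array([.4645,-.0706,.040])
robot.set_gripper(.045); st("rel")
robot.line_to(list(tcp(k+[0,0,.04],Y)),vel=.15)
robot.set_gripper(.032)
robot.move_pose(list(tcp(k+[0,0,.04],Y)),ori(Y-90))
print(robot.line_to(list(tcp(k,Y)),vel=.06,guard=8)); st("down")
robot.set_gripper(0); st("xgrip")
print(robot.line_to(list(tcp(k-.008*A,Y)),vel=.03,guard=10)); robot.pause(.2); st("stop")
robot.set_gripper(.032); st("open")
robot.line_to(list(tcp(k+[0,0,.1],Y)),vel=.15)
im=robot.grab_frame("top"); cv2.imwrite("pics/t2.png",im)
cv2.imwrite("pics/c5.png",cv2.resize(im[160:280,240:400],None,fx=5,fy=5,interpolation=cv2.INTER_CUBIC))
```

```text
rel t6.5 tcp [ 0.464  -0.0707  0.0944] w0.0449 gf0.0 F [ 0.3  0.2 -0.2]
False
down t9.4 tcp [ 0.4646 -0.0707  0.0942] w0.0319 gf0.0 F [-1.1 -0.4 -0.1]
xgrip t9.7 tcp [ 0.4657 -0.0707  0.0949] w0.0173 gf58.6 F [ 5.2  2.2 -1.6]
True
stop t10.1 tcp [ 0.4654 -0.0707  0.0948] w0.0172 gf61.1 F [ 4.9  0.5 -0.7]
open t10.4 tcp [ 0.4642 -0.0705  0.094 ] w0.0323 gf0.0 F [-0.4 -0.1 -0.4]
```

View pics/c5.png

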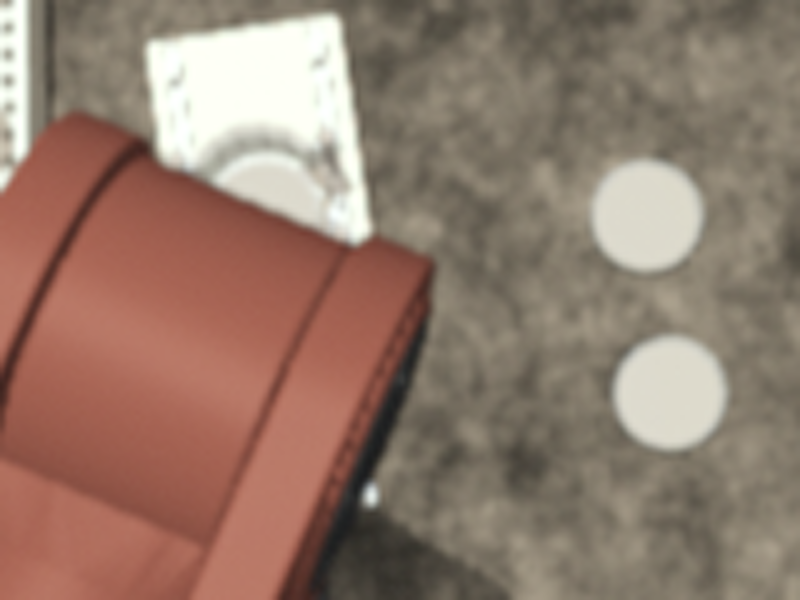

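The gate is at its stop with the knob at (0.4655, -0.0707), which puts the dispenser axis at (0.6025, -0.0544) and the drawn dish at (0.531, -0.063). Now the drawn dish.

```bash
cat >> h.py <<'E'
Y=6.8; A=np.array([np.cos(np.radians(Y)),np.sin(np.radians(Y)),0]); AX=np.array([.6025,-.0544,0])
E
python3 - <<'E'
from h import *
d=np.array([.4655,-.0707,0])+.066*A; TL=10
o=ori(Y-180,-TL)
P=lambda z:list(tcp([d[0],d[1],z],Y,TL,.073))   # nominal tip height z
robot.set_gripper(.074)
robot.move_pose(P(.09),o)
print(robot.line_to(P(.0135),vel=.07,guard=8)); a=st("down")
robot.set_gripper(0); robot.pause(.2); st("grip")
g=robot.observe()["tool_pos"]
robot.line_to(P(.07),vel=.08); st("lift")
im=robot.grab_frame("side"); cv2.imwrite("pics/s3.png",im)
cv2.imwrite("pics/c6.png",cv2.resize(im[190:290,280:400],None,fx=6,fy=6,interpolation=cv2.INTER_CUBIC))
E
```

```text
False
down t14.4 tcp [ 0.5188 -0.0645  0.086 ] w0.0741 gf0.0 F [ 0.3 -0.2 -0.1]
grip t14.9 tcp [ 0.5194 -0.0647  0.0867] w0.0548 gf62.5 F [0.1 0.  4.3]
lift t15.7 tcp [ 0.5182 -0.0643  0.1414] w0.0549 gf63.1 F [ 0.   0.8 -0.3]
```

View pics/c6.png

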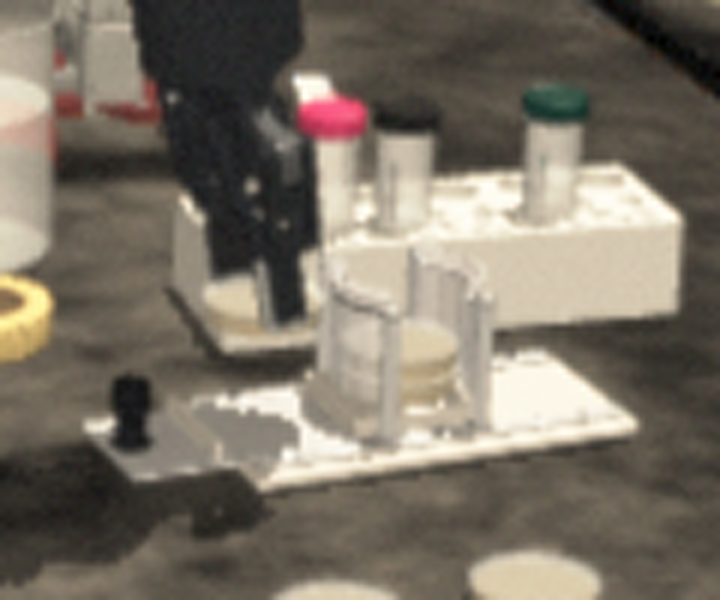

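The dish is held level over the empty tray, with two dishes left in the pile. Now to the timer.

Run:
```python
from h import *
d=np.array([.4655,-.0707,0])+.066*A; TL=10; YT=-7.9
robot.line_to([.5182,-.0643,.34],vel=.25)
t=np.array([.6568,.2648])+.053*np.array([-np.cos(np.radians(YT)),-np.sin(np.radians(YT))])
zt=.0867-.013-.073*np.cos(np.radians(TL))
P=lambda z:list(tcp([t[0],t[1],zt+z],YT,TL,.073))
robot.move_pose(P(.26),ori(YT-180,-TL)); st("over")
robot.line_to(P(.02),vel=.15)
print(robot.line_to(P(-.002),vel=.03,guard=5)); robot.pause(.2); st("down")
robot.set_gripper(.072); robot.pause(.2); st("open")
robot.line_to(P(.26),vel=.2)
robot.move_pose(list(tcp([.45,-.06,.2],Y)),ori(Y-180)); 
im=robot.grab_frame("top"); cv2.imwrite("pics/t4.png",im); st()
cv2.imwrite("pics/c7.png",cv2.resize(im[140:290,130:330],None,fx=4,fy=4,interpolation=cv2.INTER_CUBIC))
print(np.round(dishes(im),4))
```

```text
over t18.0 tcp [0.5919 0.2729 0.3334] w0.0547 gf63.5 F [-0.6 -0.5 -0.7]
True
down t20.6 tcp [0.5915 0.2738 0.0739] w0.0549 gf64.0 F [0.5 0.  4.4]
open t21.1 tcp [0.5909 0.2736 0.0732] w0.0719 gf0.0 F [0.6 0.1 0.3]
t24.0 tcp [ 0.4505 -0.0595  0.2543] w0.0721 gf0.0 F [ 0.1 -0.7  0.8]
[[ 4.261625e+02  2.705432e+02  3.375000e+02  4.252000e-01 -3.801000e-01]
 [ 3.735784e+02  2.380342e+02  3.265000e+02  5.106000e-01 -2.518000e-01]
 [ 4.152672e+02  2.339674e+02  3.325000e+02  5.179000e-01 -3.572000e-01]
 [ 1.668036e+02  2.075016e+02  3.140000e+02  6.043000e-01  2.733000e-01]
 [ 3.688148e+02  2.025986e+02  3.330000e+02  6.012000e-01 -2.433000e-01]
 [ 4.153248e+02  1.989778e+02  3.305000e+02  6.071000e-01 -3.617000e-01]]
```

View pics/c7.png

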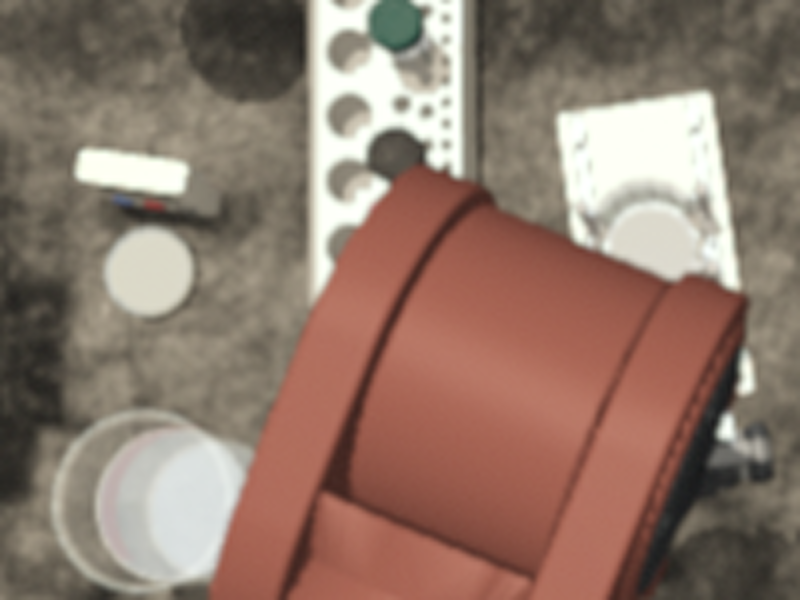

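The dish stands centred about 12 mm in front of the timer. Now I'll push the gate home.

Run:
```python
from h import *
k=np.array([.4655,-.0707,.040]); o=ori(Y-180)
robot.set_gripper(.045)
robot.move_pose(list(tcp(k+[0,0,.08],Y)),o)
print(robot.line_to(list(tcp(k,Y)),vel=.1,guard=8)); st("down")
robot.set_gripper(0); st("grip")
print(robot.line_to(list(tcp(k+.080*A,Y)),vel=.04,guard=15)); e=st("home")
print("travel",np.linalg.norm(e["tool_pos"][:2]-k[:2]))
robot.set_gripper(.045); st("rel")
p=e["tool_pos"]; robot.line_to([p[0],p[1],.22],vel=.2)
robot.move_pose([.35,-.30,.3],o)
t=robot.grab_frame("top");s=robot.grab_frame("side"); cv2.imwrite("pics/t5.png",t);cv2.imwrite("pics/s5.png",s); st()
print(np.round(dishes(t),4))
x=cv2.resize(s[215:285,310:400],(720,560),interpolation=cv2.INTER_CUBIC); cv2.imwrite("pics/c8.png",x)
```

```text
False
down t25.8 tcp [ 0.4659 -0.0709  0.0948] w0.0451 gf0.0 F [ 0.2 -0.3 -0.1]
grip t26.1 tcp [ 0.4659 -0.0707  0.0949] w0.0169 gf58.4 F [-1.6  1.9  5.7]
True
home t27.8 tcp [ 0.5369 -0.062   0.0949] w0.0167 gf58.9 F [-2.7 -1.   6.9]
travel 0.07197793051940024
rel t28.1 tcp [ 0.5364 -0.0616  0.0938] w0.0454 gf0.0 F [ 0.3  0.6 -0.4]
t30.2 tcp [ 0.3506 -0.2992  0.2994] w0.0448 gf0.0 F [0.2 0.5 0.7]
[[ 4.261625e+02  2.705432e+02  3.375000e+02  4.252000e-01 -3.801000e-01]
 [ 3.735784e+02  2.380342e+02  3.265000e+02  5.106000e-01 -2.518000e-01]
 [ 4.152672e+02  2.339674e+02  3.325000e+02  5.179000e-01 -3.572000e-01]
 [ 1.667884e+02  2.075302e+02  3.150000e+02  6.043000e-01  2.733000e-01]
 [ 3.687689e+02  2.026120e+02  3.325000e+02  6.012000e-01 -2.432000e-01]
 [ 4.153248e+02  1.989778e+02  3.305000e+02  6.071000e-01 -3.617000e-01]]
```

View pics/c8.png

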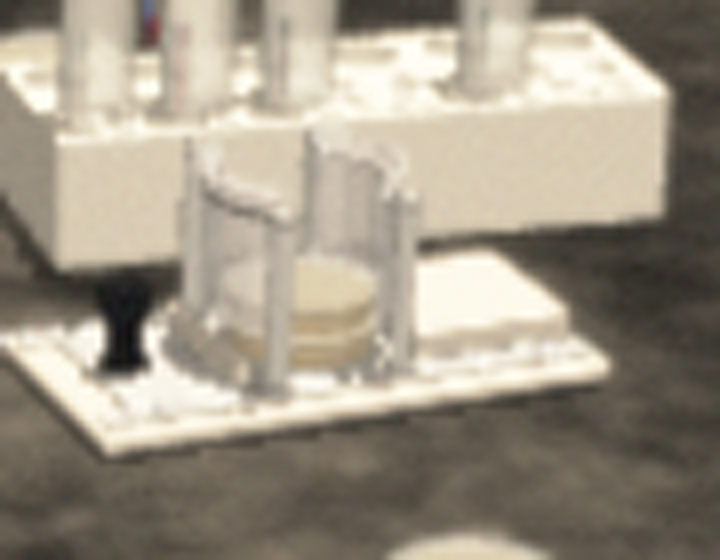

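The gate is home after 72.0 mm of travel and the two-dish pile has dropped. Now the first refill dish, up to hovering over the dispenser.

```bash
cat >> h.py <<'E'
AX=np.array([.6024,-.0542,0]); O=ori(Y-180); TB=.076
def pick(near):
    D=[d for d in dishes() if d[4]<-.15]; d=min(D,key=lambda d:np.hypot(d[3]-near[0],d[4]-near[1])); print("dish",np.round(d,4),"of",len(D))
    P=lambda z:[d[3],d[4],z+TB]
    robot.set_gripper(.076); robot.move_pose(P(.06),O)
    hit=robot.line_to(P(.0),vel=.1,guard=8); a=st("down",hit)
    robot.set_gripper(0); robot.pause(.2); st("grip")
    robot.line_to(P(.11),vel=.15); st("lift")
    robot.move_pose([AX[0],AX[1],.105+TB],O); robot.pause(.2); st("hover")
def shot(f,box=(300,170,90,100)):
    s=robot.grab_frame("side"); x,y,w,h=box
    cv2.imwrite(f,cv2.resize(s[y:y+h,x:x+w],None,fx=6,fy=6,interpolation=cv2.INTER_CUBIC))
def insert(n): # n dishes already in
    P=lambda z:[AX[0],AX[1],z+TB]; b=.013+.012*n
    robot.line_to(P(.088),vel=.08); hit=robot.line_to(P(b+.0005),vel=.03,guard=6); st("in",hit)
    return hit
def letgo():
    robot.set_gripper(.066); robot.pause(.2); p=st("open")["tool_pos"]
    robot.line_to([p[0],p[1],.20],vel=.15)
E
python3 - <<'E'
from h import *
pick((.601,-.243)); shot("pics/c9.png")
E
```

```text
dish [ 3.687981e+02  2.026012e+02  3.335000e+02  6.012000e-01 -2.433000e-01] of 5
down False t32.6 tcp [ 0.6014 -0.2435  0.0766] w0.0764 gf0.0 F [0.2 0.1 0.4]
grip t33.1 tcp [ 0.602  -0.2437  0.078 ] w0.0538 gf61.4 F [-2.7  0.9  8.9]
lift t34.0 tcp [ 0.6008 -0.243   0.1848] w0.0537 gf62.9 F [ 0.3 -0.8 -1.4]
hover t35.0 tcp [ 0.6025 -0.0556  0.1809] w0.0536 gf62.9 F [-0.3  0.   0.5]
```

View pics/c9.png

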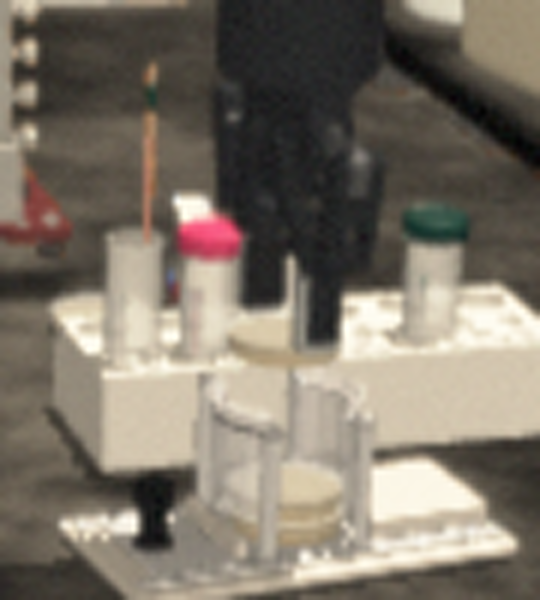

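The dish hovers level over the shells, so I'll insert it.

```bash
sed -i 's/P(.0),vel=.1,guard=8/P(.003),vel=.1,guard=8/' h.py
python3 - <<'E'
from h import *
hit=insert(2); p=robot.observe()["tool_pos"]
print("bottom",p[2]-.0775)
if p[2]-.0775<.042: 
    letgo(); pick((.5106,-.2518))
shot("pics/c10.png")
E
```

```text
in True t36.1 tcp [ 0.6027 -0.0541  0.151 ] w0.0538 gf63.0 F [ 2.9  0.7 -1.2]
bottom 0.07350467357669822
```

View pics/c10.png

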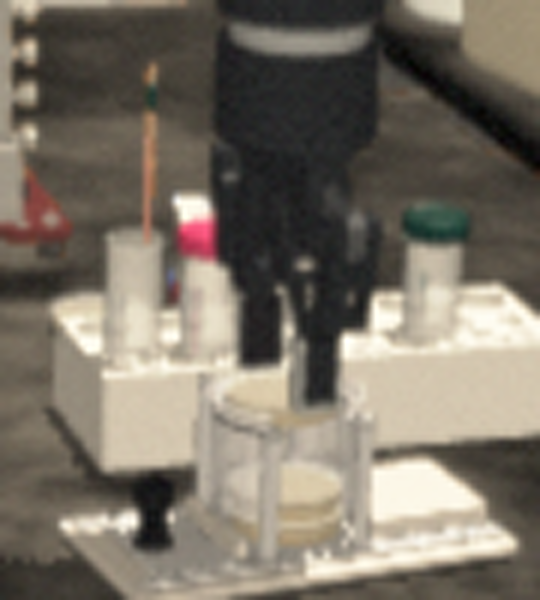

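The dish has caught on the front flare (Fx is +2.9 N). I'll search with small shifts along the force.

```bash
cat >> h.py <<'E'
B=np.array([-A[1],A[0],0])
def work_in(n,tries=8,off=None):
    b=.013+.012*n; off=np.zeros(3) if off is None else off
    robot.line_to(list(AX+off+[0,0,.088+TB]),vel=.08)
    for i in range(tries):
        z0=robot.observe()["ft_force"]
        robot.line_to(list(AX+off+[0,0,b+.0005+TB]),vel=.03,guard=6); e=st("try",i,np.round(off*1e3,1)); zb=e["tool_pos"][2]-.0775
        if zb<b+.004: return True,off
        f=e["ft_force"]-z0; g=f[0]*A[0]+f[1]*A[1]; h=f@B
        off=off+.0012*(A*np.sign(g)*(abs(g)>1)+B*np.sign(h)*(abs(h)>1))
        robot.line_to(list(AX+off+[0,0,zb+.003+TB+.0015]),vel=.05); robot.pause(.1)
    return False,off
E
python3 - <<'E'
from h import *
ok,off=work_in(2,off=.0012*A); print(ok,off)
E
```

```text
try 0 [1.2 0.1 0. ] t38.0 tcp [ 0.6035 -0.054   0.115 ] w0.0541 gf65.0 F [-0.4  1.1  4.4]
True [0.00119156 0.00014208 0.        ]
```

Run:
```python
from h import *
letgo(); pick((.5106,-.2518)); shot("pics/x1.png")
ok,off=work_in(3,off=.0012*A); print(ok,off)
shot("pics/x2.png")
a,b=[cv2.imread(f"pics/x{i}.png")[:,:390] for i in(1,2)]; cv2.imwrite("pics/c11.png",np.hstack([a,b]))
```

```text
open t38.5 tcp [ 0.6028 -0.0538  0.1139] w0.0660 gf0.0 F [ 1.  -0.3  0.6]
dish [ 3.736363e+02  2.380473e+02  3.455000e+02  5.105000e-01 -2.520000e-01] of 4
down False t41.1 tcp [ 0.5108 -0.252   0.0794] w0.0757 gf0.0 F [-0.4 -0.6  0.3]
grip t42.0 tcp [ 0.5138 -0.2543  0.0846] w0.0001 gf13.1 F [ 0.1  2.5 25.7]
lift t42.9 tcp [ 0.5101 -0.2517  0.1848] w0.0000 gf0.0 F [ 0.3  0.6 -0.8]
hover t44.0 tcp [ 0.6021 -0.0557  0.181 ] w-0.0000 gf0.0 F [ 0.1 -0.7 -0.1]
try 0 [1.2 0.1 0. ] t45.8 tcp [ 0.6037 -0.0541  0.1258] w0.0002 gf0.0 F [-0.4  0.2 -0.5]
True [0.00119156 0.00014208 0.        ]
```

View pics/c11.png

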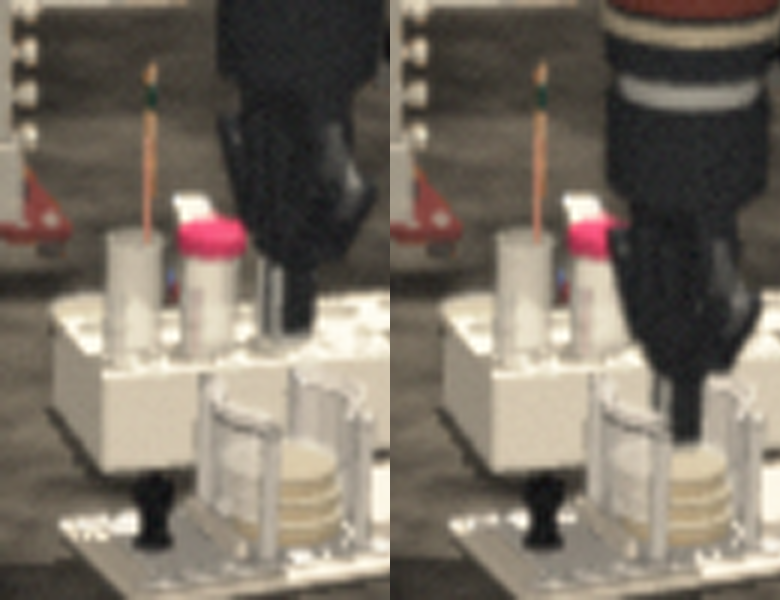

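That grasp closed over the top of the dish because it was too high. The left image shows the pile of three sitting level. I'll raise the arm, re-look, and grip lower.

```bash
sed -i 's/P(.003),vel=.1,guard=8/P(.0),vel=.1,guard=8/; s/TB=.076$/TB=.0735/; s/-\.0775/-TB/g; s/TB+.0015/TB/' h.py; grep -n "TB" h.py | head -20
python3 - <<'E'
from h import *
robot.line_to([.6024,-.0542,.22],vel=.2)
pick((.5106,-.2518)); shot("pics/x3.png")
E
```

```text
39:AX=np.array([.6024,-.0542,0]); O=ori(Y-180); TB=.0735
42:    P=lambda z:[d[3],d[4],z+TB]
47:    robot.move_pose([AX[0],AX[1],.105+TB],O); robot.pause(.2); st("hover")
52:    P=lambda z:[AX[0],AX[1],z+TB]; b=.013+.012*n
61:    robot.line_to(list(AX+off+[0,0,.088+TB]),vel=.08)
64:        robot.line_to(list(AX+off+[0,0,b+.0005+TB]),vel=.03,guard=6); e=st("try",i,np.round(off*1e3,1)); zb=e["tool_pos"][2]-TB
68:        robot.line_to(list(AX+off+[0,0,zb+.003+TB]),vel=.05); robot.pause(.1)
dish [ 3.735102e+02  2.381953e+02  3.440000e+02  5.102000e-01 -2.517000e-01] of 4
down False t48.9 tcp [ 0.5105 -0.2517  0.074 ] w0.0762 gf0.0 F [-0.4 -0.1  0. ]
grip t49.5 tcp [ 0.5109 -0.2522  0.0753] w0.0545 gf61.6 F [-2.3  1.5  7.9]
lift t50.4 tcp [ 0.5098 -0.2514  0.1824] w0.0547 gf63.1 F [-0.5  0.4  0.1]
hover t51.4 tcp [ 0.6022 -0.0557  0.1785] w0.0546 gf63.1 F [ 0.3 -0.5 -0.7]
```

Run:
```python
from h import *
ok,off=work_in(3,off=.0012*A); print(ok,off)
if ok:
    letgo(); pick((.5179,-.3572)); shot("pics/x4.png")
a,b=[cv2.imread(f"pics/x{i}.png")[:,:390] for i in(3,4)]; cv2.imwrite("pics/c12.png",np.hstack([a,b]))
```

```text
try 0 [1.2 0.1 0. ] t53.0 tcp [ 0.6035 -0.054   0.1243] w0.0549 gf63.8 F [-1.5  0.1  4.8]
True [0.00119156 0.00014208 0.        ]
open t53.5 tcp [ 0.6028 -0.0538  0.1231] w0.0660 gf0.0 F [0.8 0.3 0.9]
dish [ 4.153981e+02  2.338566e+02  3.475000e+02  5.181000e-01 -3.575000e-01] of 3
down False t56.4 tcp [ 0.5184 -0.3576  0.074 ] w0.0763 gf0.0 F [-0.4  0.3  1. ]
grip t57.0 tcp [ 0.5188 -0.3582  0.0754] w0.0549 gf61.9 F [-1.1  0.9  6.2]
lift t57.8 tcp [ 0.5178 -0.3571  0.1823] w0.0549 gf63.1 F [-0.9  0.  -0.7]
hover t59.2 tcp [ 0.6024 -0.0555  0.1785] w0.0548 gf63.1 F [ 0.2  0.8 -0.8]
```

View pics/c12.png

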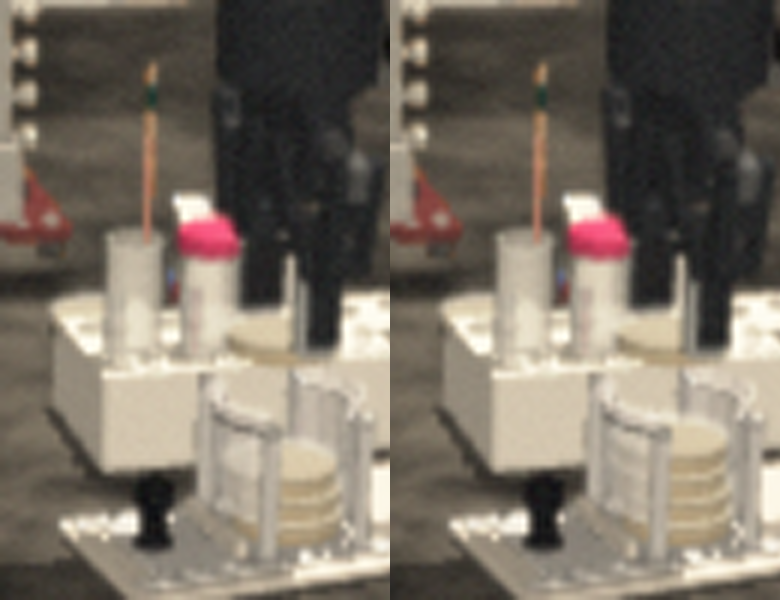

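The pile now holds four level dishes and the fifth hovers above. I'll insert it, retreat and verify.

Run:
```python
from h import *
ok,off=work_in(4,off=.0012*A); print(ok,off)
if ok:
    letgo(); robot.line_to([.6024,-.0542,.26],vel=.2); robot.move_pose([.35,-.30,.3],O)
shot("pics/x5.png"); t=robot.grab_frame("top"); cv2.imwrite("pics/t9.png",t); print(np.round(dishes(t),4)); st()
a=cv2.imread("pics/x5.png")[:,:390]; b=cv2.resize(t[150:270,140:220],None,fx=5,fy=5); cv2.imwrite("pics/c13.png",np.hstack([a,b]))
```

```text
try 0 [1.2 0.1 0. ] t60.5 tcp [ 0.6034 -0.054   0.1364] w0.0544 gf63.8 F [-1.5  0.2  5.8]
True [0.00119156 0.00014208 0.        ]
open t60.9 tcp [ 0.6029 -0.0539  0.1354] w0.0661 gf0.0 F [ 0.5 -1.5 -1.2]
[[ 4.261625e+02  2.705432e+02  3.375000e+02  4.252000e-01 -3.801000e-01]
 [ 1.668036e+02  2.075016e+02  3.140000e+02  6.043000e-01  2.733000e-01]
 [ 4.153248e+02  1.989778e+02  3.305000e+02  6.071000e-01 -3.617000e-01]]
t63.4 tcp [ 0.3507 -0.2995  0.2998] w0.0663 gf0.0 F [ 0.8  0.  -0.4]
```

View pics/c13.png

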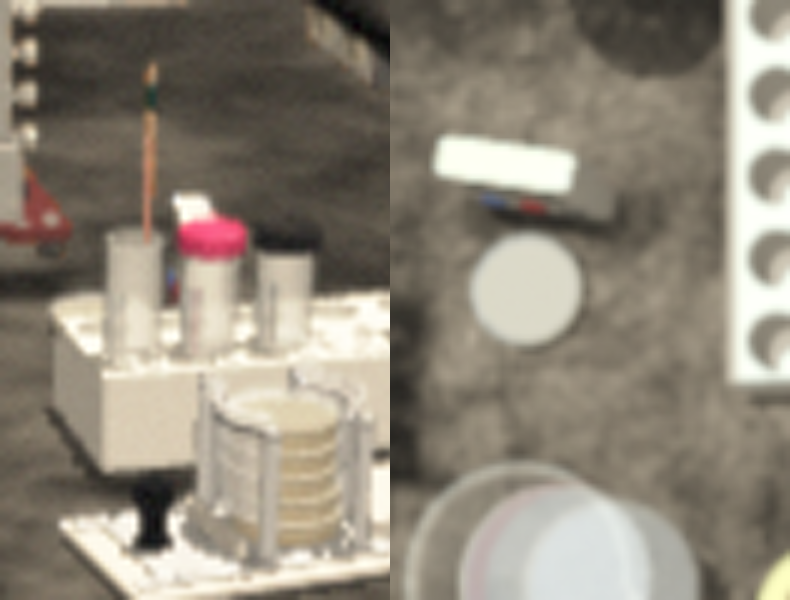

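The pile has five level dishes up to the line, the gate is home and the drawn dish stands in front of the timer.

```bash
python3 -c "
from plant import robot
print(robot.job_done())"
```

```text
the job is handed in; nothing more can be done
None
```

The job is handed in: the lowest dish stands centred about 12 mm in front of the timer display, the gate is home, the dispenser is refilled to five dishes (level with the fill line), and the two spare dishes are still on the bench.

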